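Tighten the filler plug of a dispensary warming bath and cap it

TASK

The brass filler plug on the deck of the warming bath is only started in its tapered thread: turn it clockwise by its square head until it is felt to go snug, firmly hand-tight but not over-tightened. Then set the aluminium splash cap over the plug so that it sits fully down on the deck, and let go. Leave the other things on the counter where they are, and do not bang or lean hard on the bath.

Things in the scene. Friction and masses are not known exactly. Their poses are not given: they have to be found in the camera images.
- plug_grip (a point): Brass plug with a square head, in the bath's filler port; this point is the centre of the head, on the plug's vertical axis. Head 24 mm square (faces across point x and y), 30 mm high: 22 to 52 mm above the deck. Below it a thin neck, a flange (38 mm diameter, top 14 mm above the deck) and the port's collar (54 mm diameter, 8 mm high).
- plug (a joint): Turn of the plug in rad, clockwise seen from above (tightening) positive; 0.3 to 1.0 at the start; it does not visibly sink. Thread drag 0.35 N m throughout, so it stays where left. Between 0.5 and 3.2 rad after the start, differently each time and unseen, the taper begins to bind; wedging then grows about 115 N per rad and adds 0.4 N m per rad to the resistance.
- plug_taper: The plug's hidden thread, in the port, on the plug's axis. Snug = wedged with 30 to 100 N (0.3 to 0.85 rad past the bind). With the hand at rest the drag may act either way and mask up to 0.35 N m: trust the CHANGE from the reading of free turning, taken alike after each small step. Once it has changed by 0.12 N m or more, either way, it is nearly snug: 0.1 to 0.3 rad more is right.
- port (a point): Centre of the filler port, on the bath's steel deck (the level on which the cap's rim rests), z up; x and y along the bath's sides. The bath is a fixed white box 210 (x) by 270 (y) by 120 mm high, deck on top; the port lies 20 mm in -x and 65 mm in +y from the bath's centre. A flat steel lid with a low wire handle (up to 32 mm above the deck) covers the deck's other half, beginning 85 mm in -y of the port.
- cap_center (a point): Loose aluminium splash cap, an upside-down cup with a knob on top, standing on the counter; this point is its centre, half-way up, 44 mm above its rim. Cup 68 mm outer and 62 mm inner diameter, 62 mm high outside (58 mm deep inside); round knob 22 mm diameter, from 66 to 88 mm above the rim (centre 33 mm above this point). About 0.14 kg. z is up.
- jar_mid (a point): Bystander: squat white ceramic jar, 68 mm diameter, 85 mm high; point at mid-height.
- bottle_amber_mid (a point): Bystander: amber glass bottle, 60 mm diameter, 130 mm high; point at mid-height.
- bottle_clear_mid (a point): Bystander: clear glass bottle, 52 mm diameter, 110 mm high; point at mid-height.
- carton_mid (a point): Bystander: plain white carton 70 by 120 by 50 mm; point at its centre.
- carton2_mid (a point): Bystander: plain brown carton 60 by 100 by 45 mm; point at its centre.
- mortar_mid (a point): Bystander: white ceramic bowl, 90 mm diameter, 60 mm high; point at mid-height.
- bath: The fixed warming bath; origin at the centre of its underside on the counter.
- cap: The splash cap again: origin at the centre of its rim plane, z up (44 mm below its centre point).

How it is judged (in metres and radians):
On the way, in this order (a step that is already met when the one before it is completed fails the run):
1. the plug is wedged snug in its tapered seat, with more than 30 N (contact force between plug_taper and anything else above 30 N), for 0.3 s.
2. the cap is down over the plug on the deck (horizontal distance between cap_center and port below 0.006 m and z of cap_center in the frame of port between 0.04 and 0.048 m and angle between cap_center's own z axis and vertical below 0.06 rad), for 0.2 s.
At the end, for the whole second after the job is handed in: The plug is left wedged in its seat with 30 to 100 N; the cap stands over it, upright within 0.06 rad, its axis within 6 mm of the port's, its rim within 4 mm of the deck, at rest and released (all of step 2 and contact force between plug_taper and anything else between 30 and 100 N and linear speed of cap below 0.01 m/s); the robot touches nothing.
It fails at once if the plug is over-tightened: wedged with more than 100 N (contact force between plug_taper and anything else above 100 N).
It fails at once if the bath is banged or leaned on: more than 35 N between robot and bath (contact force between the arm and bath above 35 N).
It fails at once if a bystander is pushed more than 30 mm or tipped (distance of any of jar_mid, bottle_amber_mid, bottle_clear_mid, carton_mid, carton2_mid, mortar_mid from where it was at the start of the episode above 0.03 m).
It also fails if it takes over 67 s, if anything falls off the work surface, if the arm or the gripper's body presses on something with over 40 N, if the wrist force passes 120 N, or if a joint passes its speed limit or range.

ROBOT

A 7-joint arm with a two-finger parallel gripper is mounted at the origin on the work surface. World frame = base frame: x ahead of the robot, y to its left, z up, the work surface at z = 0. Lengths are in mm, angles in rad, forces in N, time in s.
With the tool pointing down it reaches from about 400 to 875 mm from the base axis. Payload 4.4 kg.
Tool frame: the origin (TCP) lies at the very end of the fingers, on their centre line; the grasp point (between the pads) lies behind it (ctrl.grip_depth is the z of the grasp point in the tool frame, in mm); z points along the fingers, y is the direction in which the jaws open and shut (so a half turn about z gives the same grasp; the last joint's range is limited). The gripper opens to 85 mm and grips with 20 to 120 N. Pads are 22 mm wide; open, the fingers measure 114 mm over their backs; the gripper's body (76 mm by 85 mm) begins 54 mm behind the grasp point. The pads swing forward as they close: fully open they stand 13 mm farther back than shut.
Start: joints at [1.257, 0.628, 0.038, 1.517, -0.027, 0.996, -0.02], TCP at [159.454, -630.153, 231.313] pointing down, gripper open.
Joint ranges: [-3.06, 3.06], [-0.37, 2.12], [-1.25, 1.32], [0.18, 2.47], [-1.1, 4.24], [0.23, 1.98], [-2.94, 2.94]. Speed limits (rad/s): [2.57, 2.57, 3.14, 3.14, 3.14, 3.14, 3.14].

INTERFACE

Orientations are given as a 3x3 rotation matrix whose columns are the frame's x, y, z axes.
In Python, from plant import observe, viewer, ctrl gives the robot as it stands.
- The arm moves only by the shell command python3 -m creep 'ROWS' [OPENING]. ROWS is JSON, a list of rows, each a list of 2 entries, a list of its own where there are three numbers: the shift along the tool's x, y, z in m, then the turn about the tool's z in degrees. A call has 1 to 10 rows; each row shifts and turns the commanded pose from where the row before left it, along the tool's axes as they then stand; what a row does not reach is not made up. A row lasts 1/8 s, in which the tool goes at most 62.5 mm and 10.7 degrees, less where a joint would pass 70% of its speed; a pose out of reach is approached as far as the arm can. A call is refused whole if a number of a shift passes 0.0625 or a number of a turn 10.7, either way. A call with a gripper value outside its range is refused whole. OPENING is the opening, from 0 (shut) to 1 (fully open), set as the call begins (- or left out, the last holds). The fingers move at their own pace and stop on an object; the grip force is fixed at half the most. Time passes only in rows, so rows that do not move let the fingers close. It gives the time, the measured TCP pose, the force and the opening at its end, in the units of the state.
- observe(): the state, without advancing time (a new reading comes with each control period).
- viewer.read_camera(name): name is "side" or "top" or "wrist"; returns a dict with "image" (400x640x3 uint8, blue, green, red), "mtx" (3x3 intrinsics, pixels), "distortion" ([k1, k2, p1, p2, k3] as OpenCV has them; the pictures are not rectified), "R" (3x3) and "t" (3): a world point X has camera coordinates R X + t; the wrist camera has in their place "T_tool_cam" (4x4, takes a point from camera to tool coordinates, whose origin is the TCP and whose axes are the flange's). Camera axes: x right, y down, z forward; pixel columns grow to the right and rows downward; lengths in mm; the calibration is good to about 2 mm. A picture is of the moment at which its call begins: read the wrist's pose just before it. There is no depth.
- ctrl.job_done(): hands the job in, once; it reports no verdict.
The state is a dict: "t": time; "joint_pos": joint angles; "dq": joint speeds; "joint_torque": joint torques, N m; "tcp_pos": TCP position; "ee_rot": TCP orientation; "ft_force": force on the tool from outside, world axes, zero at the start; "wrist_torque": the same for the moment, N m; "finger_gap": finger opening in mm.
Only numpy, scipy, OpenCV 4.12 (cv2) and the standard library are available. Lean on these libraries where they do the work, as an engineer would, in place of code of your own. Each camera call takes 0.05 s, during which the arm holds its last target.

## Working session

There is one attempt and no reset: what is moved stays moved. The work goes in short steps, Python scripts to look and compute and a shell command to move; the robot and the scene stay as the last step left them, time stands still between calls to the robot, and variables do not carry over. Pictures are saved under pics/ and viewed, and the job is handed in when it is done.

```bash
ls; mkdir -p pics
cat > h.py <<'E'
import numpy as np, cv2
from plant import observe, viewer, ctrl
def cam(name,fn=None):
    o=observe(); c=viewer.read_camera(name)
    if name=="wrist":
        T=np.eye(4);T[:3,:3]=np.array(o["ee_rot"]).reshape(3,3);T[:3,3]=o["tcp_pos"]
        W=T@np.array(c["T_tool_cam"]); c["R"]=W[:3,:3].T; c["t"]=-W[:3,:3].T@W[:3,3]
    c["R"]=np.array(c["R"]);c["t"]=np.array(c["t"]).ravel()
    if fn: cv2.imwrite("pics/"+fn,np.array(c["image"]))
    return c
def ray(c,u,v):
    p=cv2.undistortPoints(np.array([[[u,v]]],float),np.array(c["mtx"]),np.array(c["distortion"]))[0,0]
    d=c["R"].T@np.array([p[0],p[1],1]); return -c["R"].T@c["t"], d/np.linalg.norm(d)
def plane(c,u,v,z):
    o,d=ray(c,u,v); return o+d*(z-o[2])/d[2]
def proj(c,X):
    return cv2.projectPoints(np.array(X,float).reshape(-1,3),cv2.Rodrigues(c["R"])[0],c["t"],np.array(c["mtx"]),np.array(c["distortion"]))[0].reshape(-1,2)
E
python3 - <<'E'
from h import *
print({k:np.round(v,3).tolist() for k,v in observe().items()}, ctrl.grip_depth)
for n in("side","top","wrist"):
    c=cam(n,n+"0.png"); print(n,np.round(-c["R"].T@c["t"]),np.round(c["R"],2).tolist())
E
```

```text
pics
{'t': 0.0, 'joint_pos': [1.257, 0.629, 0.038, 1.518, -0.027, 0.996, -0.02], 'dq': [0.001, 0.0, -0.001, 0.0, -0.0, 0.002, -0.001], 'joint_torque': [0.0, -56.34, 1.226, -19.345, 0.011, 0.01, -0.0], 'tcp_pos': [159.308, -629.54, 230.367], 'ee_rot': [[0.969, 0.245, -0.0], [0.245, -0.969, 0.002], [-0.0, -0.002, -1.0]], 'ft_force': [0.369, 0.226, 0.202], 'wrist_torque': [0.04, -0.025, 0.017], 'finger_gap': 85.312} -18.700000000000003
side [-183. 1029.  857.] [[-0.8, -0.59, -0.03], [-0.28, 0.42, -0.86], [0.52, -0.69, -0.5]]
top [ 363.   -6. 1551.] [[-0.03, -1.0, -0.0], [-0.99, 0.03, -0.15], [0.15, -0.0, -0.99]]
wrist [ 227. -613.  374.] [[0.24, -0.97, -0.0], [-0.93, -0.24, 0.28], [-0.27, -0.07, -0.96]]
```

View pics/side0.png

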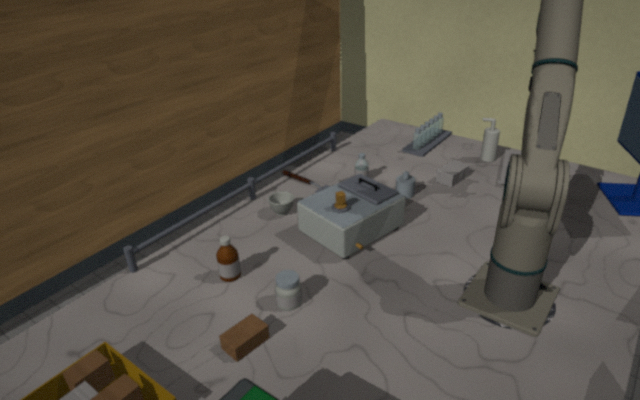

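View pics/top0.png

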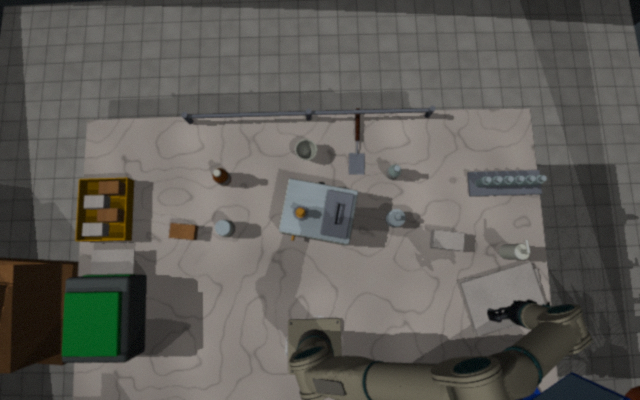

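View pics/wrist0.png

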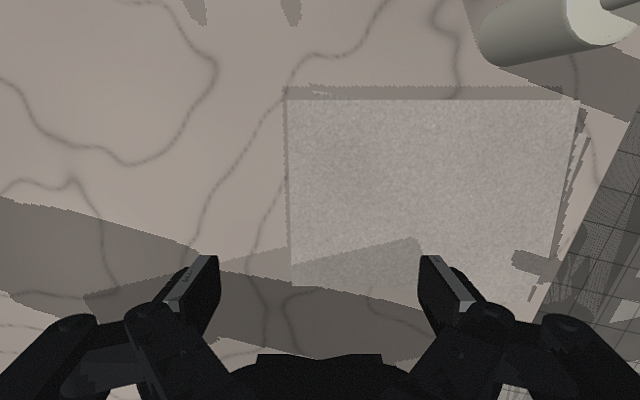

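Run:
```python
from h import *
t=cv2.imread("pics/top0.png");s=cv2.imread("pics/side0.png")
a=cv2.resize(t[150:260,265:425],None,fx=5,fy=5,interpolation=cv2.INTER_CUBIC)
b=cv2.resize(s[140:260,285:445],None,fx=5,fy=5,interpolation=cv2.INTER_CUBIC)
cv2.imwrite("pics/tc.png",np.clip(a*1.5,0,255));cv2.imwrite("pics/sc.png",np.clip(b*2.,0,255))
for n,im in(("top",t),("side",s)):
    h=cv2.cvtColor(im,cv2.COLOR_BGR2HSV)
    m=cv2.inRange(h,(8,150,90),(25,255,255)); nn,l,st,ce=cv2.connectedComponentsWithStats(m)
    for i in range(1,nn):
        if st[i,4]>8: print(n,st[i],ce[i].round(1))
```

```text
top [ 79 179  10   5  13] [ 82.5 179.8]
top [ 98 178  29   2  30] [112.5 178. ]
top [ 98 181  20  12 206] [108.  186.7]
top [111 196  16  16  66] [120.6 199.8]
top [ 96 208  21  13 207] [106.4 214.5]
top [296 208   8   9  55] [299.5 211.9]
top [ 81 222  45  19 153] [112.4 233.9]
top [171 224  24  15 257] [182.2 231. ]
top [  0 264  13  19 181] [  6.5 271.9]
side [336 193   9  15  82] [339.6 199.6]
side [357 244   5   4  13] [358.8 245.4]
side [221 249   6   6  24] [223.5 251.2]
side [104 342  71  58 548] [142.  376.2]
side [ 81 353   9   7  13] [ 85.3 355.8][ WARN:0@0.532] global loadsave.cpp:1063 imwrite_ Unsupported depth image for selected encoder is fallbacked to CV_8U.
```

View pics/tc.png

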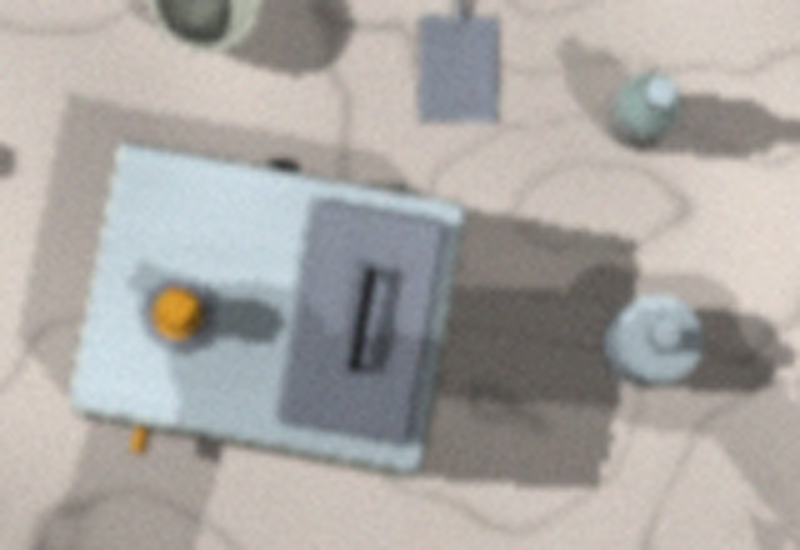

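View pics/sc.png

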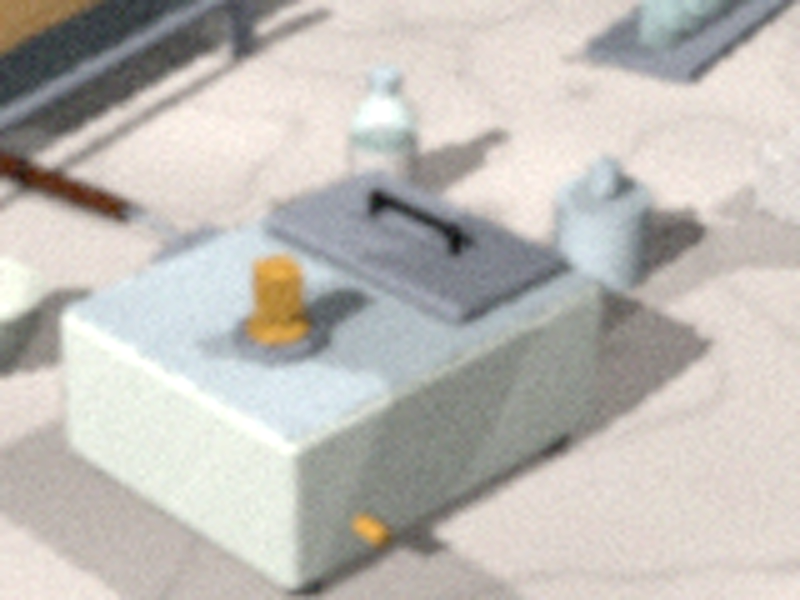

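Run:
```python
from h import *
c=cam("top");s=cam("side")
f=lambda x,y:(x/5+265,y/5+150)
g=lambda x,y:(x/5+285,y/5+140)
P=[plane(c,*f(*p),120) for p in((120,147),(465,208),(418,468),(75,412))]
P=np.array(P);print(P.round())
for i in range(4):
    d=P[(i+1)%4]-P[i];print(np.linalg.norm(d).round(),np.degrees(np.arctan2(d[1],d[0])).round(1))
print("ctr",P.mean(0))
print("plug top",plane(c,*f(177,313),172)," side",plane(s,*g(278,266),172))
print("knob top",plane(c,*f(672,333),88)," side",plane(s,*g(603,165),86), "cup",plane(c,*f(655,338),62))
print("side corners",[plane(s,*g(*p),120).round() for p in((66,318),(295,443),(598,295))])
```

```text
[[ 638.   80.  120.]
 [ 583. -179.  120.]
 [ 390. -135.  120.]
 [ 438.  118.  120.]]
265.0 -101.8
198.0 167.3
258.0 79.1
203.0 -10.6
ctr [512.28907577 -29.00193787 120.        ]
plug top [504.71557979  38.53462154 172.        ]  side [505.01754238  40.85058324 172.        ]
knob top [ 487.08739974 -336.86996881   88.        ]  side [ 483.78104574 -328.18244039   86.        ] cup [ 485.79566277 -329.25244199   62.        ]
side corners [array([627.,  89., 120.]), array([437., 123., 120.]), array([ 376., -113.,  120.])]
```

```bash
python3 -m creep '[[[0.02,-0.01,-0.03],0],[[0.04,-0.022,-0.02],0],[[0.047,-0.026,-0.01],0],[[0.047,-0.026,-0.01],0],[[0.047,-0.026,-0.01],0],[[0.047,-0.026,0],0],[[0.047,-0.026,0],0],[[0.047,-0.026,0],0],[[0.04,-0.02,0],0],[[0,0,0],0]]' 1
python3 - <<'E'
from h import *
o=observe();print({k:np.round(o[k],3).tolist() for k in("t","joint_pos","tcp_pos","ee_rot")})
c=cam("wrist","w1.png");print(proj(c,[[486,-331,88],[486,-331,0]]))
E
```

```text
t: 1.5
tcp_pos: [482.3, -330.6, 311.1]
ee_rot: [[0.967, 0.253, 0.002], [0.253, -0.967, 0.002], [0.002, -0.002, -1.0]]
ft_force: [0.1, -0.5, 0.2]
finger_gap: 85.6
{'t': 1.5, 'joint_pos': [0.566, 0.455, -0.017, 1.599, 0.005, 1.088, -0.767], 'tcp_pos': [482.281, -330.565, 311.112], 'ee_rot': [[0.967, 0.253, 0.002], [0.253, -0.967, 0.002], [0.002, -0.002, -1.0]]}
[[320.45059706 167.47399732]
 [320.26262313 155.97301585]]
```

View pics/w1.png

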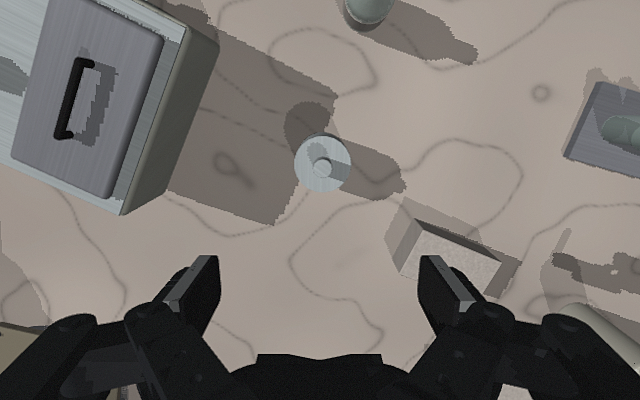

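```bash
python3 -m creep '[[[0.008,-0.026,0],0],[[0.0165,-0.05,0],0],[[0.0165,-0.05,0],0],[[0.0165,-0.05,0],0],[[0.0165,-0.05,0],0],[[0.0165,-0.05,0],0],[[0.0165,-0.05,0],0],[[0.009,-0.026,0],0],[[0,0,0],0]]'
python3 - <<'E'
from h import *
o=observe();print({k:np.round(o[k],3).tolist() for k in("t","joint_pos","tcp_pos","ee_rot")})
c=cam("wrist","w2.png");print(proj(c,[[505,39,172],[505,39,120]]))
c=cv2.imread("pics/w1.png")
E
```

```text
t: 2.68
tcp_pos: [504.8, 35.7, 311.4]
ee_rot: [[0.969, 0.247, 0.0], [0.247, -0.969, 0.0], [0.0, -0.0, -1.0]]
ft_force: [0.2, -1.1, 0.2]
finger_gap: 85.6
{'t': 2.675, 'joint_pos': [-0.037, 0.333, -0.121, 1.799, 0.046, 1.012, -1.497], 'tcp_pos': [504.79, 35.682, 311.379], 'ee_rot': [[0.969, 0.247, 0.0], [0.247, -0.969, 0.0], [0.0, -0.0, -1.0]]}
[[315.25423742 187.07813032]
 [315.78311187 175.0051217 ]]
```

View pics/w2.png

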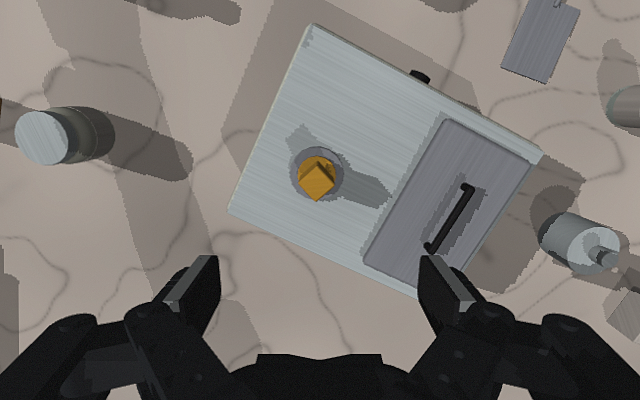

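Brass head at about (317,180), rotated roughly 45° to the tool. Getting the top square's corners and the bath edge more precisely.

Run:
```python
from h import *
c=cam("wrist");im=c["image"]
a=cv2.resize(im[140:215,280:355],None,fx=8,fy=8,interpolation=cv2.INTER_CUBIC);cv2.imwrite("pics/w2c.png",a)
p=[plane(c,*q,120) for q in((310,23),(543,155),(230,211))]
print(np.round(p,1)); d=p[1]-p[0];print(np.degrees(np.arctan2(d[1],d[0])));d=p[2]-p[0];print(np.degrees(np.arctan2(d[1],d[0])))
```

```text
[[ 639.7   75.7  120. ]
 [ 580.9 -180.4  120. ]
 [ 445.6  114.8  120. ]]
-102.9439453769278
168.601465145952
```

View pics/w2c.png

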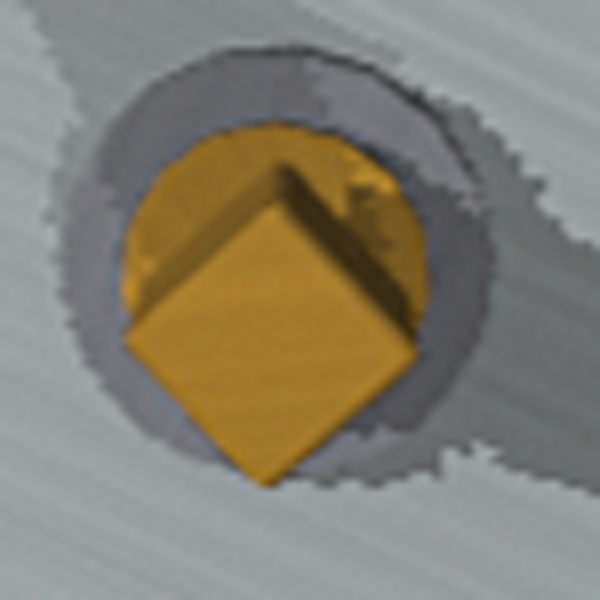

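Run:
```python
from h import *
c=cam("wrist");o=observe()
p=np.array([plane(c,x/8+280-.4,y/8+140-.4,172) for x,y in((278,203),(417,350),(266,487),(125,338))])
print(p.round(1),p.mean(0))
for i in range(4):
    d=p[(i+1)%4]-p[i];print(np.linalg.norm(d),np.degrees(np.arctan2(d[1],d[0])))
# collar circle & flange center
print("collar",plane(c,275/8+280,268/8+140,128), "flange",plane(c,275/8+280-.4,272/8+140-.4,134))
print(o["t"])
```

```text
[[523.6  41.1 172. ]
 [511.7  22.7 172. ]
 [492.7  34.9 172. ]
 [505.3  53.6 172. ]] [508.32469014  38.07262231 172.        ]
21.98399728828274 -122.97422047609732
22.53718437327995 147.2240448138645
22.610402286077832 56.14719574315291
22.197061372524292 -34.383095113127986
collar [507.7180126   37.69094144 128.        ] flange [508.71778547  38.26822672 134.        ]
2.825
```

```bash
python3 -m creep '[[[0.004,-0.0015,0.01],-10],[[0,0,0.02],-10.5],[[0,0,0.02],-10.5],[[0,0,0.02],-10.5],[[0,0,0.01],-0.7],[[0,0,0],0]]'
python3 - <<'E'
from h import *
o=observe();print({k:np.round(o[k],3).tolist() for k in("t","joint_pos","tcp_pos","ee_rot","wrist_torque")})
c=cam("wrist","w3.png");print(proj(c,[[508.3,38.1,172],[505,39,120]]))
E
```

```text
t: 3.58
tcp_pos: [508.2, 36.0, 230.9]
ee_rot: [[0.557, 0.83, -0.001], [0.83, -0.557, -0.001], [-0.001, -0.001, -1.0]]
ft_force: [-0.1, -0.1, -0.3]
finger_gap: 85.8
{'t': 3.575, 'joint_pos': [0.072, 0.44, -0.28, 1.898, 0.161, 0.826, -0.884], 'tcp_pos': [508.172, 35.956, 230.945], 'ee_rot': [[0.557, 0.83, -0.001], [0.83, -0.557, -0.001], [-0.001, -0.001, -1.0]], 'wrist_torque': [0.03, -0.004, -0.031]}
[[317.49064082 215.61546843]
 [313.66826627 195.81304125]]
```

View pics/w3.png

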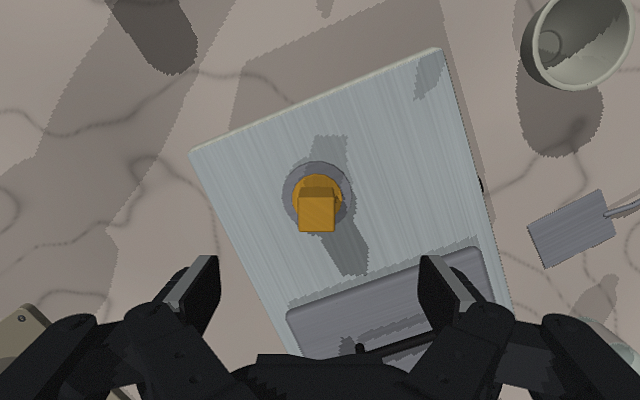

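```bash
python3 -m creep '[[[0,0,0],-10.6],[[0,0,0],-10.6],[[0,0,0],-10.6],[[0,0,0],-10.6],[[0,0,0],-10.6],[[0,0,0],-10.6],[[0,0,0],-10.6],[[0,0,0],-10.6],[[0,0,0],-10.6]]' ;python3 -m creep '[[[0,0,0],-10.6],[[0,0,0],-10.6],[[0,0,0],-10.6],[[0,0,0],-10.6],[[0,0,0],-10.6],[[0,0,0],-10.6],[[0,0,0],-10.6],[[0,0,0],-10.4],[[0,0,0],0]]'
python3 - <<'E'
from h import *
o=observe();print({k:np.round(o[k],3).tolist() for k in("t","joint_pos","tcp_pos","ee_rot","wrist_torque")})
c=cam("wrist","w4.png");q=proj(c,[[508.3,38.1,172]])[0].astype(int);print(q)
a=cv2.resize(c["image"][q[1]-40:q[1]+35,q[0]-37:q[0]+38],None,fx=8,fy=8,interpolation=cv2.INTER_CUBIC);cv2.imwrite("pics/w4c.png",a)
E
```

```text
t: 4.75
tcp_pos: [509.1, 37.0, 232.2]
ee_rot: [[-0.883, 0.469, 0.002], [0.469, 0.883, -0.001], [-0.002, 0.0, -1.0]]
ft_force: [-0.5, -0.4, 0.4]
finger_gap: 85.5
t: 5.88
tcp_pos: [508.8, 37.0, 231.6]
ee_rot: [[-0.557, -0.831, 0.0], [-0.831, 0.557, -0.0], [-0.0, -0.0, -1.0]]
ft_force: [-0.6, 0.3, -0.8]
finger_gap: 85.7
{'t': 5.875, 'joint_pos': [0.585, 0.663, -1.139, 1.884, 0.695, 1.061, 1.709], 'tcp_pos': [508.843, 36.975, 231.611], 'ee_rot': [[-0.557, -0.831, 0.0], [-0.831, 0.557, -0.0], [-0.0, -0.0, -1.0]], 'wrist_torque': [0.027, -0.043, 0.021]}
[320 219]
```

View pics/w4c.png

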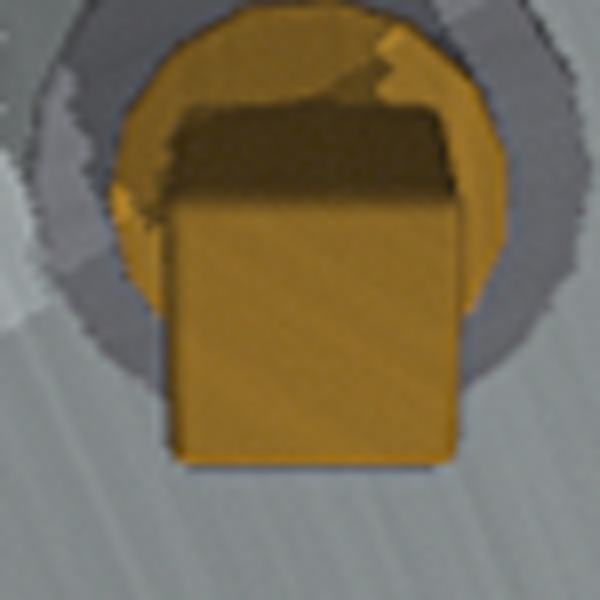

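Run:
```python
from h import *
c=cam("wrist");o=observe()
A=plane(c,322.0,219.9,172);print(A)
R=np.array(o["ee_rot"]).reshape(3,3);print(R.T@(A-o["tcp_pos"]))
```

```text
[507.52072608  38.88499912 172.        ]
[-0.84689146  2.04785553 59.61462671]
```

```bash
python3 -m creep '[[[-0.0008,0.0016,0.015],0],[[0,0,0.02],0],[[0,0,0.02],0],[[0,0,0.02],0],[[0,0,0.013],0],[[0,0,0.005],0],[[0,0,0],0]]'
python3 - <<'E'
from h import *
o=observe();print({k:np.round(o[k],3).tolist() for k in("t","joint_pos","wrist_torque")})
c=cam("wrist","w5.png")
E
```

```text
t: 6.85
tcp_pos: [507.6, 39.0, 138.2]
ee_rot: [[-0.553, -0.833, 0.0], [-0.833, 0.553, 0.0], [-0.0, 0.0, -1.0]]
ft_force: [-0.7, -0.3, 0.3]
finger_gap: 85.1
{'t': 6.85, 'joint_pos': [0.499, 0.773, -1.014, 1.981, 0.861, 0.897, 1.572], 'wrist_torque': [-0.04, -0.039, 0.018]}
```

View pics/w5.png

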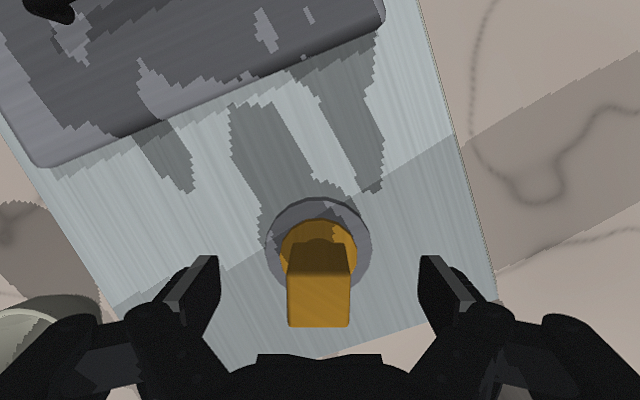

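```bash
cat > st.py <<'E'
from h import *
o=observe();R=np.array(o["ee_rot"]).reshape(3,3)
print("yaw_cw_deg",-np.degrees(np.arctan2(R[1,0],R[0,0])).round(2),"Tz",np.round(o["wrist_torque"],3),"F",np.round(o["ft_force"],1),"gap",round(o["finger_gap"],1),"j7 %.2f j3 %.2f"%(o["joint_pos"][6],o["joint_pos"][2]),"t",round(o["t"],2))
E
python3 -m creep '[[[0,0,0],0],[[0,0,0],0],[[0,0,0],0],[[0,0,0],0],[[0,0,0],0],[[0,0,0],0],[[0,0,0],0]]' 0;python3 st.py
```

```text
t: 7.78
tcp_pos: [507.8, 38.6, 138.7]
ee_rot: [[-0.554, -0.833, 0.001], [-0.833, 0.554, -0.0], [0.0, -0.001, -1.0]]
ft_force: [-0.8, -1.9, 4.9]
finger_gap: 23.3
yaw_cw_deg 123.63 Tz [-0.295  0.095 -0.119] F [-0.8 -1.9  4.9] gap 23.3 j7 1.57 j3 -1.01 t 7.78
```

```bash
python3 -m creep '[[[0,0,0],8],[[0,0,0],0],[[0,0,0],0]]'|tail -1;python3 st.py;python3 -m creep '[[[0,0,0],8],[[0,0,0],0],[[0,0,0],0]]'|tail -1;python3 st.py;python3 -m creep '[[[0,0,0],8],[[0,0,0],0],[[0,0,0],0]]'|tail -1;python3 st.py
```

```text
finger_gap: 23.0
yaw_cw_deg 131.54 Tz [-0.232  0.149 -0.304] F [ 0.2 -0.5  6.4] gap 23.0 j7 1.46 j3 -0.98 t 8.15
finger_gap: 23.3
yaw_cw_deg 139.47 Tz [-0.286  0.149 -0.346] F [-0.  -1.5  6.5] gap 23.3 j7 1.34 j3 -0.95 t 8.53
finger_gap: 23.0
yaw_cw_deg 147.44 Tz [-0.279  0.189 -0.43 ] F [-0.8 -1.1  7.6] gap 23.0 j7 1.23 j3 -0.91 t 8.9
```

```bash
for i in 1 2; do :; done; python3 -m creep '[[[0,0,0],8],[[0,0,0],0],[[0,0,0],0]]'|tail -1;python3 st.py;python3 -m creep '[[[0,0,0],0],[[0,0,0],0]]'|tail -1;python3 st.py
```

```text
finger_gap: 23.4
yaw_cw_deg 155.43 Tz [-0.262  0.201 -0.429] F [-1.5 -0.6  7.9] gap 23.4 j7 1.11 j3 -0.88 t 9.28
finger_gap: 23.2
yaw_cw_deg 155.43 Tz [-0.261  0.232 -0.367] F [-1.4 -1.7  8.3] gap 23.2 j7 1.11 j3 -0.88 t 9.53
```

```bash
python3 -m creep '[[[0,0,0],8],[[0,0,0],0],[[0,0,0],0]]'|tail -1;python3 st.py
```

```text
finger_gap: 23.1
yaw_cw_deg 163.43 Tz [-0.221  0.187 -0.321] F [-1.3 -1.1  7.4] gap 23.1 j7 1.00 j3 -0.84 t 9.9
```

```bash
cat > st2.py <<'E'
from h import *
W=[]
for i in range(8):
    viewer.read_camera("wrist"); W.append(observe()["wrist_torque"][2])
o=observe();R=np.array(o["ee_rot"]).reshape(3,3)
print("yaw %.2f Tz %.3f sd %.3f"%(-np.degrees(np.arctan2(R[1,0],R[0,0])),np.mean(W),np.std(W)),"F",np.round(o["ft_force"],1),"j7 %.2f j3 %.2f"%(o["joint_pos"][6],o["joint_pos"][2]),"t",round(o["t"],2))
E
python3 st2.py; python3 -m creep '[[[0,0,0],6],[[0,0,0],0],[[0,0,0],0]]'|tail -1;python3 st2.py
```

```text
yaw 163.44 Tz -0.349 sd 0.016 F [-1.1  0.   7.5] j7 1.00 j3 -0.84 t 10.3
finger_gap: 23.2
yaw 169.43 Tz -0.350 sd 0.033 F [-0.8 -0.6  7.1] j7 0.91 j3 -0.81 t 11.07
```

```bash
sed -i 's/range(8)/range(5)/' st2.py; python3 -m creep '[[[0,0,0],7],[[0,0,0],0],[[0,0,0],0]]'|tail -1;python3 st2.py
```

```text
finger_gap: 23.3
yaw 176.43 Tz -0.345 sd 0.017 F [-0.9 -1.6  7.2] j7 0.81 j3 -0.78 t 11.7
```

```bash
python3 -m creep '[[[0,0,0],7],[[0,0,0],0],[[0,0,0],0]]'|tail -1;python3 st2.py
```

```text
finger_gap: 23.1
yaw -176.57 Tz -0.331 sd 0.031 F [-0.8 -0.4  7.2] j7 0.72 j3 -0.75 t 12.32
```

```bash
python3 -m creep '[[[0,0,0],7],[[0,0,0],0],[[0,0,0],0]]'|tail -1;python3 st2.py
```

```text
finger_gap: 23.4
yaw -169.58 Tz -0.342 sd 0.030 F [-1.2 -0.2  8. ] j7 0.62 j3 -0.72 t 12.95
```

```bash
python3 -m creep '[[[0,0,0],7],[[0,0,0],0],[[0,0,0],0]]'|tail -1;python3 st2.py; python3 -m creep '[[[0,0,0],7],[[0,0,0],0],[[0,0,0],0]]'|tail -1;python3 st2.py
```

```text
finger_gap: 23.2
yaw -162.58 Tz -0.331 sd 0.023 F [-0.3  0.1  8.2] j7 0.52 j3 -0.68 t 13.57
finger_gap: 23.1
yaw -155.58 Tz -0.349 sd 0.019 F [-1.2 -0.3  7.9] j7 0.43 j3 -0.65 t 14.2
```

```bash
python3 -m creep '[[[0,0,0],7],[[0,0,0],0],[[0,0,0],0]]'|tail -1;python3 st2.py
```

```text
finger_gap: 23.1
yaw -148.58 Tz -0.356 sd 0.019 F [-0.  -0.3  7.3] j7 0.33 j3 -0.62 t 14.82
```

```bash
python3 -m creep '[[[0,0,0],7],[[0,0,0],0],[[0,0,0],0]]'|tail -1;python3 st2.py; python3 -m creep '[[[0,0,0],7],[[0,0,0],0],[[0,0,0],0]]'|tail -1;python3 st2.py
```

```text
finger_gap: 23.3
yaw -141.58 Tz -0.351 sd 0.024 F [-0.9 -0.3  7. ] j7 0.24 j3 -0.58 t 15.45
finger_gap: 23.5
yaw -134.59 Tz -0.332 sd 0.018 F [-0.9  0.6  9. ] j7 0.14 j3 -0.55 t 16.07
```

```bash
python3 -m creep '[[[0,0,0],7],[[0,0,0],0],[[0,0,0],0]]'|tail -1;python3 st2.py
```

```text
finger_gap: 23.5
yaw -127.59 Tz -0.338 sd 0.028 F [-0.4 -0.1  7.9] j7 0.05 j3 -0.51 t 16.7
```

```bash
python3 -m creep '[[[0,0,0],7],[[0,0,0],0],[[0,0,0],0]]'|tail -1;python3 st2.py; python3 -m creep '[[[0,0,0],7],[[0,0,0],0],[[0,0,0],0]]'|tail -1;python3 st2.py
```

```text
finger_gap: 23.3
yaw -120.59 Tz -0.323 sd 0.023 F [-0.5 -0.3  8.2] j7 -0.04 j3 -0.48 t 17.32
finger_gap: 23.3
yaw -113.59 Tz -0.357 sd 0.028 F [-0.5 -0.5  7. ] j7 -0.13 j3 -0.45 t 17.95
```

```bash
python3 -m creep '[[[0,0,0],7],[[0,0,0],0],[[0,0,0],0]]'|tail -1;python3 st2.py
```

```text
finger_gap: 23.3
yaw -106.59 Tz -0.362 sd 0.032 F [-0.5 -0.3  7.6] j7 -0.23 j3 -0.41 t 18.57
```

```bash
python3 -m creep '[[[0,0,0],7],[[0,0,0],0],[[0,0,0],0]]'|tail -1;python3 st2.py; python3 -m creep '[[[0,0,0],7],[[0,0,0],0],[[0,0,0],0]]'|tail -1;python3 st2.py
```

```text
finger_gap: 23.2
yaw -99.59 Tz -0.366 sd 0.038 F [0.8 0.1 7.7] j7 -0.32 j3 -0.38 t 19.2
finger_gap: 23.5
yaw -92.59 Tz -0.337 sd 0.017 F [-0.7 -0.6  8.4] j7 -0.41 j3 -0.34 t 19.82
```

```bash
python3 -m creep '[[[0,0,0],7],[[0,0,0],0],[[0,0,0],0]]'|tail -1;python3 st2.py
```

```text
finger_gap: 23.3
yaw -85.60 Tz -0.296 sd 0.017 F [-0.6  0.5  9.4] j7 -0.50 j3 -0.31 t 20.45
```

```bash
python3 -m creep '[[[0,0,0],6],[[0,0,0],0],[[0,0,0],0]]'|tail -1;python3 st2.py
```

```text
finger_gap: 23.6
yaw -79.68 Tz 0.025 sd 0.021 F [-0.7  0.3  9.8] j7 -0.58 j3 -0.28 t 21.07
```

```bash
python3 -m creep '[[[0,0,0],6],[[0,0,0],0],[[0,0,0],0]]'|tail -1;python3 st2.py
```

```text
finger_gap: 23.1
yaw -73.65 Tz -0.120 sd 0.036 F [-0.4 -0.   8.6] j7 -0.65 j3 -0.25 t 21.7
```

```bash
python3 -m creep '[[[0,0,0],3]]'|tail -1;python3 st.py;python3 st2.py
```

```text
finger_gap: 23.4
yaw_cw_deg -70.78 Tz [-0.14   0.2    0.846] F [-1.  -0.7 10.2] gap 23.4 j7 -0.69 j3 -0.23 t 21.82
yaw -70.75 Tz 0.334 sd 0.072 F [-1.1  0.2 10.3] j7 -0.69 j3 -0.23 t 22.07
```

```bash
python3 st2.py; for i in 1 2 3; do :; done; python3 -m creep '[[[0,0,0],-1],[[0,0,0],0]]'|tail -1;python3 st2.py;python3 -m creep '[[[0,0,0],-1],[[0,0,0],0]]'|tail -1;python3 st2.py;python3 -m creep '[[[0,0,0],-1],[[0,0,0],0]]'|tail -1;python3 st2.py
```

```text
yaw -70.75 Tz 0.297 sd 0.020 F [ 0.6  0.3 10.2] j7 -0.69 j3 -0.23 t 22.32
finger_gap: 23.2
yaw -71.71 Tz 0.150 sd 0.027 F [ 0.1 -0.  10.5] j7 -0.68 j3 -0.24 t 22.82
finger_gap: 23.1
yaw -72.71 Tz 0.134 sd 0.016 F [-0.5 -0.   9.1] j7 -0.66 j3 -0.24 t 23.32
finger_gap: 23.4
yaw -73.71 Tz 0.124 sd 0.027 F [-0.6  0.   9.9] j7 -0.65 j3 -0.25 t 23.82
```

```bash
python3 -m creep '[[[0,0,0],3],[[0,0,0],0],[[0,0,0],0]]'|tail -1;python3 st2.py;python3 -m creep '[[[0,0,0],5],[[0,0,0],0],[[0,0,0],0]]'|tail -1;python3 st2.py
```

```text
finger_gap: 23.3
yaw -70.73 Tz 0.250 sd 0.038 F [ 0.1 -0.4  9.7] j7 -0.69 j3 -0.23 t 24.45
finger_gap: 23.4
yaw -65.72 Tz 0.167 sd 0.017 F [-0.4  0.5 10.6] j7 -0.75 j3 -0.21 t 25.07
```

```bash
python3 -m creep '[[[0,0,0],0],[[0,0,0],0],[[0,0,0],0],[[0,0,0],0],[[0,0,-0.02],0],[[0,0,-0.04],0],[[0,0,-0.05],0],[[0,0,-0.04],0]]' 1; python3 st.py
python3 - <<'E'
from h import *
c=cam("wrist","w6.png"); o=observe(); print(o["t"],proj(c,[[507.8,38.6,172]]))
R=np.array(o["ee_rot"]).reshape(3,3); print("to cap",R.T@(np.array([486,-331,200])-o["tcp_pos"]))
c1=cv2.imread("pics/w1.png")
E
```

```text
t: 26.08
tcp_pos: [507.6, 38.9, 290.2]
ee_rot: [[0.416, 0.909, 0.001], [0.909, -0.416, 0.0], [0.001, 0.001, -1.0]]
ft_force: [0.4, 0.0, -0.5]
finger_gap: 85.7
yaw_cw_deg -65.42 Tz [ 0.019 -0.036 -0.026] F [ 0.4  0.  -0.5] gap 85.7 j7 -0.68 j3 -0.26 t 26.07
26.125 [[319.33165012 194.91842641]]
to cap [-347.53320318  131.12434867   94.35373772]
```

View pics/w6.png

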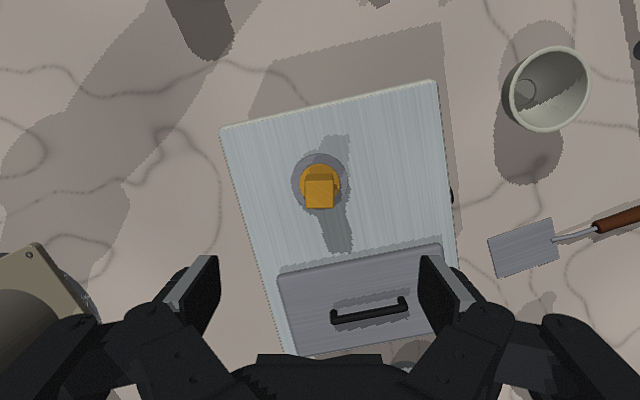

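Run:
```python
from h import *
c=cam("wrist");im=c["image"]
cv2.imwrite("pics/w6c.png",cv2.resize(im[150:225,282:357],None,fx=8,fy=8,interpolation=cv2.INTER_CUBIC))
```

```text
(no output)
```

View pics/w6c.png

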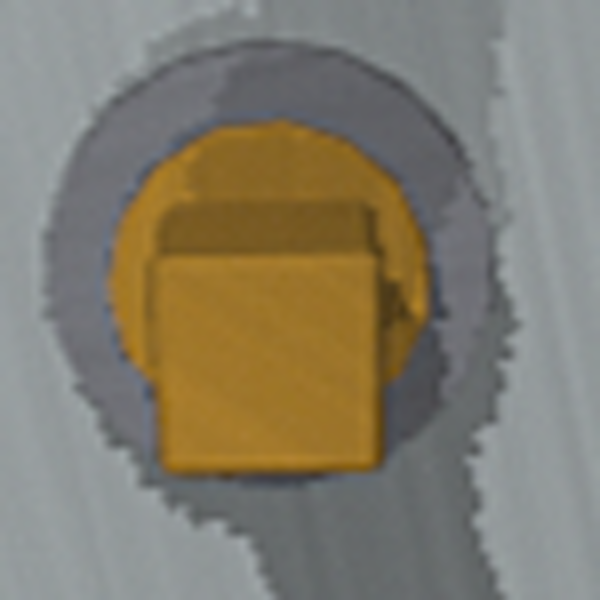

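```bash
python3 -m creep '[[[-0.024,0.009,0],0],[[-0.046,0.0174,0],0],[[-0.046,0.0174,0],0],[[-0.046,0.0174,0],0],[[-0.046,0.0174,0.01],0],[[-0.046,0.0174,0.02],0],[[-0.046,0.0174,0.025],0],[[-0.0475,0.0175,0.035],0],[[0,0,0],0]]'
python3 - <<'E'
from h import *
o=observe();print({k:np.round(o[k],3).tolist() for k in("t","joint_pos")})
c=cam("wrist","w7.png");print(proj(c,[[486,-331,88]]))
E
```

```text
t: 27.3
tcp_pos: [477.5, -335.5, 194.0]
ee_rot: [[0.423, 0.906, -0.007], [0.906, -0.423, 0.001], [-0.002, -0.007, -1.0]]
ft_force: [-0.7, 0.4, 0.3]
finger_gap: 85.4
{'t': 27.3, 'joint_pos': [0.665, 0.582, -0.159, 1.739, 0.121, 0.837, 0.013]}
[[327.68432801 188.67885626]]
```

View pics/w7.png

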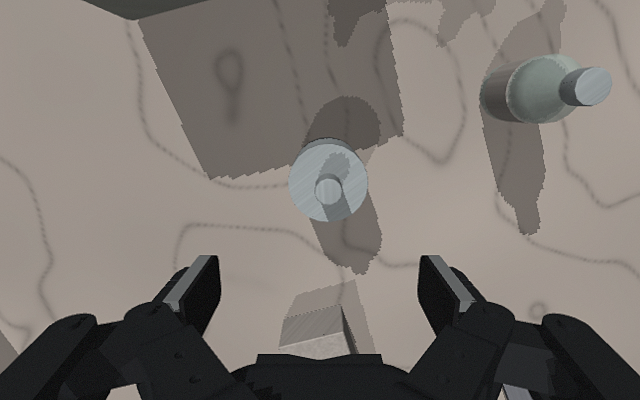

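Run:
```python
from h import *
c=cam("wrist");im=c["image"]; o=observe()
cv2.imwrite("pics/w7c.png",cv2.resize(im[130:230,280:380],None,fx=6,fy=6,interpolation=cv2.INTER_CUBIC))
print(np.round(o["tcp_pos"],1), proj(c,[[486,-331,88],[486,-331,62]]))
R=np.array(o["ee_rot"]).reshape(3,3)
for q,z in(((328,190),88),((328,180.5),62)):
    p=plane(c,*q,z);print(p.round(1),(R.T@(p-o["tcp_pos"])).round(1))
```

```text
[ 481.1 -331.   197. ] [[326.39990955 192.79824905]
 [325.88360341 185.05818027]]
[ 488.1 -329.5   88. ] [  4.2   5.9 109. ]
[ 489.3 -328.1   62. ] [  5.9   6.5 135. ]
```

View pics/w7c.png

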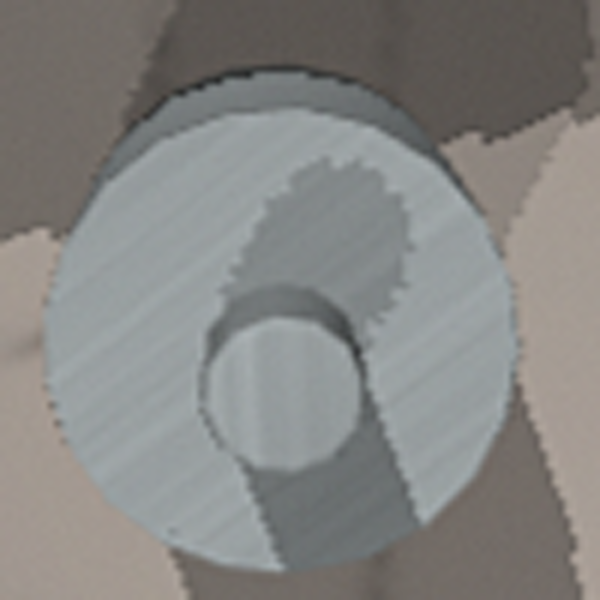

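```bash
python3 -m creep '[[[0.0012,0.0046,0.015],0],[[0,0,0.025],0],[[0,0,0.025],0],[[0,0,0.025],0],[[0,0,0.02],0],[[0,0,0.015],0],[[0,0,0.0055],0],[[0,0,0],0]]'
python3 - <<'E'
from h import *
c=cam("wrist","w8.png");print(proj(c,[[486,-331,88]]),observe()["tcp_pos"])
E
```

```text
t: 28.4
tcp_pos: [486.9, -332.1, 67.9]
ee_rot: [[0.416, 0.909, 0.0], [0.909, -0.416, 0.0], [0.0, 0.0, -1.0]]
ft_force: [-0.6, 0.2, 0.9]
finger_gap: 85.3
[[316.3090831  279.93440327]] [ 487.04219237 -332.40868361   68.26686257]
```

View pics/w8.png

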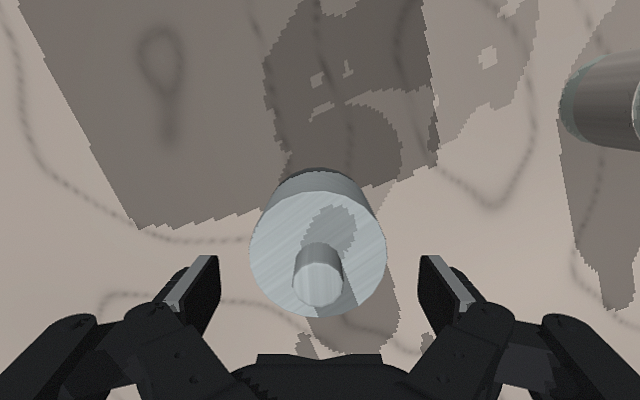

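```bash
python3 -m creep '[[[0,0,0.001],0],[[0,0,0],0],[[0,0,0],0],[[0,0,0],0],[[0,0,0],0],[[0,0,0],0],[[0,0,0],0]]' 0; python3 -m creep '[[[0,0,-0.005],0],[[0,0,-0.02],0],[[0,0,-0.03],0],[[0,0,-0.04],0],[[0,0,-0.05],0],[[0,0,-0.04],0],[[0,0,0],0]]'
python3 - <<'E'
from h import *
c=cam("wrist","w9.png");o=observe();print(o["tcp_pos"])
R=np.array(o["ee_rot"]).reshape(3,3); print("to port",R.T@(np.array([507.8,38.7,o["tcp_pos"][2]])-o["tcp_pos"]))
E
```

```text
t: 29.32
tcp_pos: [486.5, -332.4, 67.2]
ee_rot: [[0.416, 0.909, -0.0], [0.909, -0.416, -0.0], [-0.0, 0.0, -1.0]]
ft_force: [-1.9, 1.1, 4.7]
finger_gap: 19.9
t: 30.2
tcp_pos: [488.5, -333.5, 255.2]
ee_rot: [[0.416, 0.909, 0.006], [0.909, -0.416, -0.004], [-0.001, 0.007, -1.0]]
ft_force: [-0.5, -0.2, -1.1]
finger_gap: 19.8
[ 487.10433856 -332.70916653  252.96968238]
to port [ 346.30312666 -135.81962414   -0.50353496]
```

View pics/w9.png

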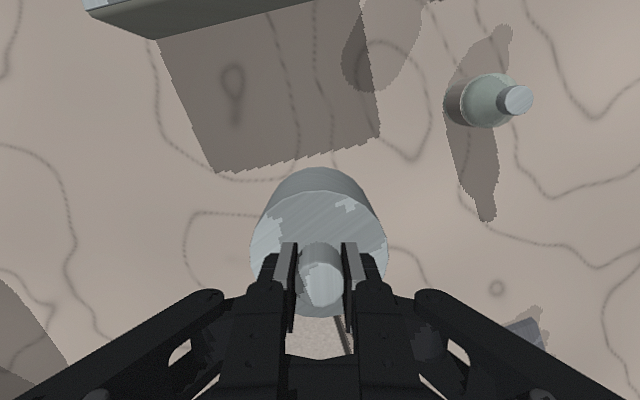

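```bash
python3 -m creep '[[[0.015,-0.006,-0.01],0],[[0.034,-0.013,0],0],[[0.042,-0.0165,0],0],[[0.045,-0.018,0],0],[[0.045,-0.018,0],0],[[0.045,-0.018,0],0],[[0.044,-0.017,0],0],[[0.04,-0.016,0],0],[[0.027,-0.01,0],0],[[0.009,-0.0033,0],0]]'; python3 -m creep '[[[0,0,0],0],[[0,0,0],0]]'
python3 - <<'E'
from h import *
c=cam("wrist","w10.png");cam("side","s10.png");o=observe();print(o["tcp_pos"])
s=cam("side");cv2.imwrite("pics/s10c.png",cv2.resize(s["image"][120:260,270:450],None,fx=4,fy=4,interpolation=cv2.INTER_CUBIC))
R=np.array(o["ee_rot"]).reshape(3,3); print("to port",R.T@(np.array([507.8,38.7,187.2])-o["tcp_pos"]))
E
```

```text
t: 31.5
tcp_pos: [506.0, 41.7, 261.2]
ee_rot: [[0.412, 0.911, -0.002], [0.911, -0.412, 0.001], [-0.0, -0.002, -1.0]]
ft_force: [0.7, -0.1, -0.8]
finger_gap: 20.0
t: 31.75
tcp_pos: [506.8, 37.1, 261.6]
ee_rot: [[0.418, 0.908, -0.001], [0.908, -0.418, -0.001], [-0.001, -0.0, -1.0]]
ft_force: [0.3, 0.1, -1.4]
finger_gap: 19.8
[507.01558614  37.15691695 261.69696779]
to port [1.78703749e+00 6.96130339e-02 7.44956124e+01]
```

View pics/w10.png

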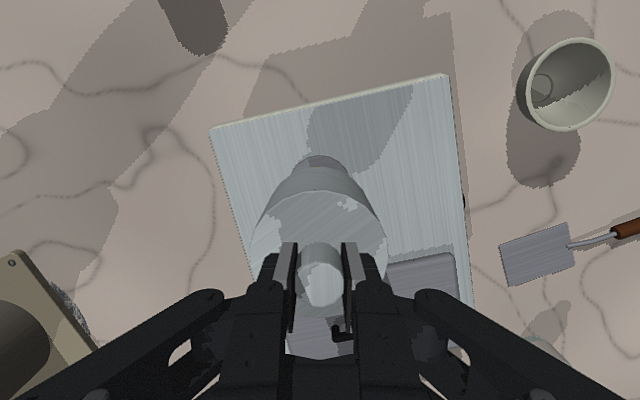

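View pics/s10c.png

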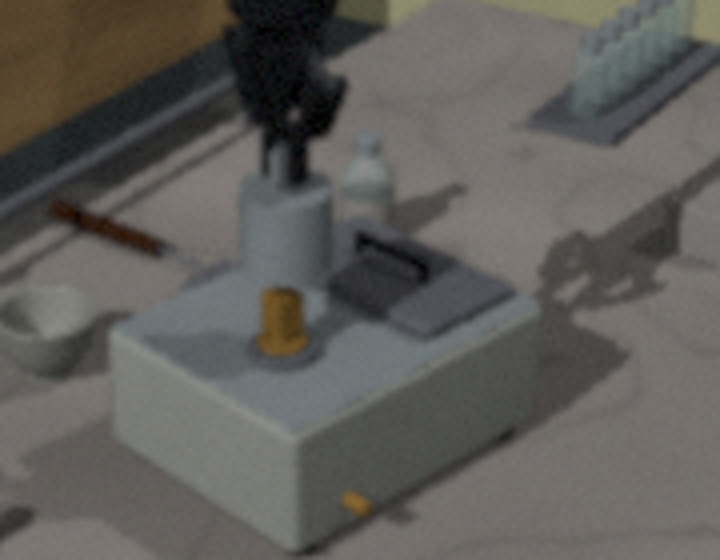

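Run:
```python
from h import *
c=cam("wrist");o=observe();R=np.array(o["ee_rot"]).reshape(3,3);z=o["tcp_pos"][2]
for q,h in(((318.5,254),-5.2),((320,284),20.8)):
    p=plane(c,*q,z+h);print((R.T@(p-o["tcp_pos"])).round(1))
```

```text
[ 0.2 -0.4  5.2]
[ -1.1   0.3 -20.8]
```

```bash
python3 -m creep '[[[0.0015,0,0.005],0],[[0,0,0.012],0],[[0,0,0.012],0],[[0,0,0.012],0],[[0,0,0.012],0],[[0,0,0.01],0],[[0,0,0.006],0],[[0,0,0.002],0],[[0,0,0],0],[[0,0,0],0]]'; python3 st.py
```

```text
t: 33.2
tcp_pos: [508.0, 40.1, 191.2]
ee_rot: [[0.416, 0.909, 0.001], [0.909, -0.416, 0.0], [0.0, 0.001, -1.0]]
ft_force: [0.3, -0.8, -1.1]
finger_gap: 19.8
yaw_cw_deg -65.39 Tz [-0.034  0.052 -0.013] F [ 0.3 -0.8 -1.1] gap 19.8 j7 -0.72 j3 -0.22 t 33.2
```

```bash
python3 -m creep '[[[-0.0012,0.0005,0.001],0],[[0,0,0.001],0],[[0,0,0.001],0],[[0,0,0],0],[[0,0,0],0]]'; python3 st.py
```

```text
t: 33.83
tcp_pos: [507.7, 38.8, 187.8]
ee_rot: [[0.416, 0.909, 0.0], [0.909, -0.416, 0.0], [0.0, 0.0, -1.0]]
ft_force: [-1.0, 0.7, -1.1]
finger_gap: 20.0
yaw_cw_deg -65.4 Tz [-0.023  0.002  0.068] F [-1.   0.7 -1.1] gap 20.0 j7 -0.72 j3 -0.22 t 33.83
```

```bash
python3 -m creep '[[[0,0,0.0007],0],[[0,0,0],0],[[0,0,0],0]]'|sed -n 2,6p; python3 st.py;python3 -m creep '[[[0,0,0.0005],0],[[0,0,0],0],[[0,0,0],0]]'|sed -n 2p; python3 st.py
```

```text
tcp_pos: [507.8, 38.8, 187.2]
ee_rot: [[0.416, 0.909, 0.0], [0.909, -0.416, 0.0], [0.0, 0.0, -1.0]]
ft_force: [-0.3, -0.8, 0.5]
finger_gap: 20.2
yaw_cw_deg -65.4 Tz [ 0.069  0.022 -0.059] F [-0.3 -0.8  0.5] gap 20.2 j7 -0.72 j3 -0.22 t 34.2
tcp_pos: [507.8, 38.9, 187.2]
yaw_cw_deg -65.4 Tz [0.033 0.333 0.006] F [-1.2  0.3  5.6] gap 20.2 j7 -0.72 j3 -0.22 t 34.58
```

```bash
python3 -m creep '[[[0,0,0],0],[[0,0,0],0],[[0,0,0],0],[[0,0,0],0],[[0,0,0],0],[[0,0,-0.01],0],[[0,0,-0.02],0],[[0,0,-0.03],0],[[0,0,-0.04],0],[[0,0,0],0]]' 1
python3 - <<'E'
from h import *
c=cam("wrist","w11.png");s=cam("side");cv2.imwrite("pics/s11c.png",cv2.resize(s["image"][120:260,270:450],None,fx=4,fy=4,interpolation=cv2.INTER_CUBIC))
print(observe()["tcp_pos"],proj(c,[[507.8,38.7,208],[507.8,38.7,182]]),proj(s,[[507.8,38.7,208],[507.8,38.7,120]]))
E
```

```text
t: 35.83
tcp_pos: [509.8, 39.2, 290.2]
ee_rot: [[0.416, 0.909, 0.007], [0.909, -0.416, 0.001], [0.004, 0.006, -1.0]]
ft_force: [0.5, 0.1, 0.1]
finger_gap: 85.7
[507.68188803  38.75380365 287.17914057] [[316.08029808 209.93377452]
 [316.12870279 199.99472185]] [[340.13964316 181.70851347]
 [340.3597087  207.91716592]]
```

View pics/w11.png

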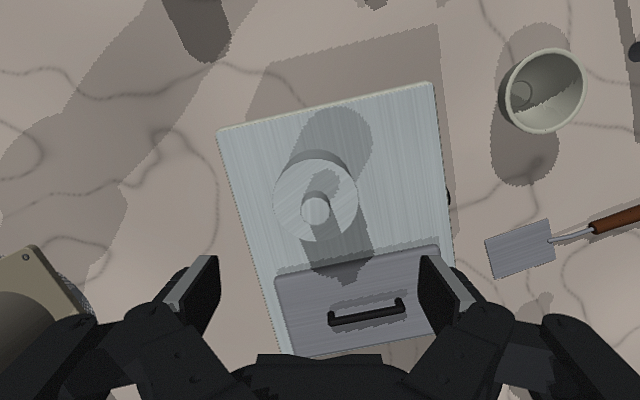

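View pics/s11c.png

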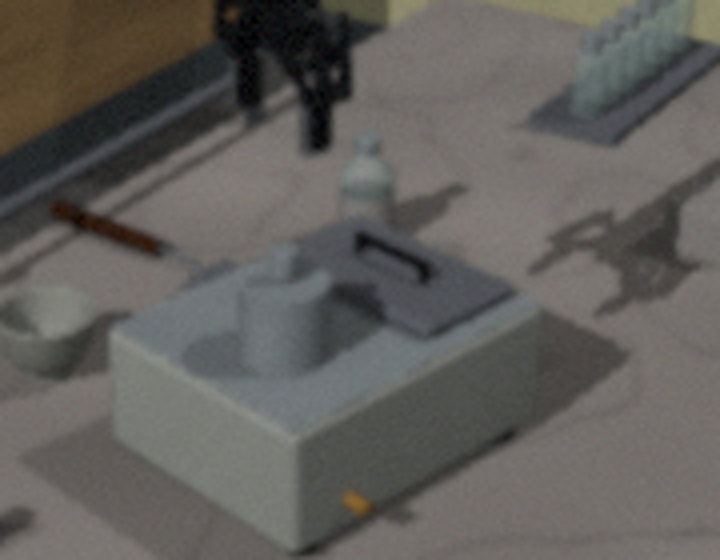

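Cap stands upright on the deck. The knob is at (315,211) against a predicted (316,210), the cup top at about (315,201) against (316,200), and the gripper is clear. Handing in.

```bash
python3 -c "
from plant import ctrl,observe
print(observe()['t']);print(ctrl.job_done())"
```

```text
35.925
the job is handed in; nothing more can be done
None
```

I tightened the plug, set the cap down over it on the deck, let go, and handed in at 35.9 s of the 67 s. No verdict was reported, so whether the plug is in the snug band is my estimate.

**Plug:** I turned it clockwise about 171° (3.0 rad) in one grip, mostly in steps of 6 to 8°.
- **Free turning:** the resting wrist moment stayed at about -0.35 N m. It moved to -0.30 and then to +0.03 N m, which I took as the bind.
- **After that change:** I went on about 0.24 rad net. That includes 3° turned back and regained as a check.
- **Estimate:** from these readings the plug is 0.33 to 0.5 rad past the bind, or roughly 40 to 57 N.
- **Unclear readings:** after the bind the resting readings jumped about between -0.12 and +0.33 N m. The 3° back-turn check did not measure the wedging directly, so the estimate rests on the first change plus the counted angle. After release the head stood about 1° behind the tool.

**Cap:** I lifted it by the knob and lowered it over the plug. It touched the deck at the expected height with about 6 N. After release, the wrist picture showed the knob and cup centres about 1 pixel from the port axis. The side view showed the cap upright and down on the deck.

**Other checks:** the highest vertical force I read was about 10 N, while turning the plug. My path kept clear of the bystanders, but I did not re-measure their positions at the end.

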